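# Sort the packing table into its trays

## Task

Sort the five stray things on the packing table into the three trays: the red tin flat in the red bay and the gold tin flat in the yellow bay of the black tray, the white label roll flat in the blue tray, and the box cutter and the marker pen in the wooden tray, lying lengthwise, one in each of its two long bays (either one). Leave the foil parcel behind the trays and the roll of red ribbon where they are, and let go of everything at the end.

Things in the scene. Friction and masses are not known exactly. Their poses are not given: they have to be found in the camera images.
- red_tin: Round tin with a red lid, loose, upright: 62 mm in diameter, 27 mm high (the lid is the upper 11 mm; the base below it is 59 mm across). Origin: centre of the underside; z up.
- gold_tin: Round tin with a gold-yellow lid, otherwise as the red one: 62 mm in diameter, 27 mm high, loose. Origin: centre of the underside; z up.
- label_roll: Roll of white labels with a brown core, loose, lying flat (axis vertical): 44 mm in diameter, 26 mm high. Origin: centre of the underside; z up.
- cutter: Yellow box cutter with a retracted blade, loose, lying flat: 150 mm long along its own y, 25 mm wide along its own x (24 mm at the foot, 22 mm above 4 mm), 14 mm high. Origin: middle of the underside; z up.
- marker: White marker pen with a black cap, loose, lying on its side: 135 mm long along its own y, 17 mm wide along its own x, 16 mm high. Origin: middle of the underside; z up as it lies at the start.
- tin_tray: Low black tray, fixed, at any yaw: 180 mm (own x) by 120 mm (own y), floor 3 mm, walls 10 mm high and 4 mm thick; an equal wall across the middle parts two bays, each 84 (x) by 112 mm (y) inside. Centre of the red bay: own x +44 mm, y 0; of the yellow bay: own x -44 mm, y 0. Origin: centre of the underside, on the table; z up.
- tool_tray: Low brown wooden tray, fixed: 178 mm (own x) by 164 mm (own y), floor 3 mm, walls 10 mm high and 4 mm thick; an equal wall along own x through the middle parts two long bays, each 170 (x) by 76 mm (y) inside, centres at own y +40 and -40 mm, x 0. Origin: centre of the underside, on the table; z up.
- roll_tray: Low square blue tray, fixed to the table: 113 by 113 mm outside, 105 by 105 mm inside, walls 10 mm high and 4 mm thick, floor 3 mm thick, no partition. Origin: centre of the underside, on the table; z up.
- parcel: Whitish crumpled foil parcel lying loose behind the trays, 59 mm (own x) by 116 mm (own y) by 20 mm high: to be left alone. Origin: centre of the underside.
- ribbon: Spool of red gift ribbon standing loose on its flange behind the trays, 62 mm in diameter with a short ribbon tail, 38 mm high: to be left alone. Origin: on the underside, within 8 mm of the spool's centre.
There are look-alikes about, which are no part of the job. Of the things like the red_tin, leave any that is green, orange or purple; of the rest the larger one is meant.

How it is judged (in metres and radians):
At the end, for the whole second after the job is handed in: Red tin, gold tin and label roll stand flat on the floor of the red bay, the yellow bay and the blue tray, wholly inside; cutter and marker lie level on the wooden tray's floor, one in each bay, lengthwise within 0.5 rad, middles within 18 and 24 mm of the bay's middle; all at rest (x of red_tin in the frame of tin_tray between 0.03 and 0.058 m and y of red_tin in the frame of tin_tray between -0.029 and 0.029 m and z of each of red_tin, gold_tin in the frame of tin_tray below 0.008 m and angle between each of red_tin, gold_tin, label_roll's own z axis and vertical below 0.1 rad and x of gold_tin in the frame of tin_tray between -0.058 and -0.03 m and y of gold_tin in the frame of tin_tray between -0.029 and 0.029 m and x of label_roll in the frame of roll_tray between -0.034 and 0.034 m and y of label_roll in the frame of roll_tray between -0.034 and 0.034 m and z of label_roll in the frame of roll_tray below 0.008 m and x of cutter in the frame of tool_tray between -0.018 and 0.018 m and y of cutter in the frame of tool_tray between -0.08 and 0.08 m and z of cutter in the frame of tool_tray below 0.008 m and angle between the y axis of each of cutter, marker and the x axis of tool_tray, either way round below 0.5 rad and angle between cutter's own y axis and vertical between 1.49 and 1.65 rad and x of marker in the frame of tool_tray between -0.024 and 0.024 m and y of marker in the frame of tool_tray between -0.08 and 0.08 m and z of marker in the frame of tool_tray below 0.023 m and angle between marker's own y axis and vertical between 1.49 and 1.65 rad and ((y of cutter in the frame of tool_tray above 0.01 m and y of marker in the frame of tool_tray below -0.001 m) or (y of cutter in the frame of tool_tray below -0.01 m and y of marker in the frame of tool_tray above 0.001 m)) and linear speed of each of red_tin, gold_tin, label_roll, cutter, marker below 0.02 m/s); the robot touches nothing.
It fails at once if the foil parcel is moved by more than 20 mm (distance of parcel from where it was at the start of the episode above 0.02 m).
It fails at once if the red ribbon roll is moved by more than 20 mm (distance of ribbon from where it was at the start of the episode above 0.02 m).
It also fails if it takes over 115 s, if anything falls off the work surface, if the arm or the gripper's body presses on something with over 40 N, if the wrist force passes 120 N, or if a joint passes its speed limit or range.

## Robot

A 6-joint arm with a two-finger parallel gripper is mounted at the origin on a cart in front of the work surface, level with it; the furniture and walls round the work are solid. World frame = base frame: x ahead of the robot, y to its left, z up, the work surface at z = 0. Lengths are in m, angles in degrees, forces in N, time in s.
With the tool pointing down it reaches from about 0.425 to 0.95 m from the base axis. Payload 14.7 kg.
Tool frame: the origin (TCP) lies where the fingers leave the gripper's body, on its centre line; the fingertips stand ctrl.tip_reach ahead of it and the grasp point (between the pads) lies 54 mm ahead of it (ctrl.tip_reach is the distance from the TCP to the fingertips, in m); z points along the fingers, y is the direction in which the jaws open and shut (so a half turn about z gives the same grasp; the last joint's range is limited). The gripper opens to 85 mm and grips with 20 to 120 N. Pads are 22 mm wide; open, the fingers measure 114 mm over their backs; the gripper's body (76 mm by 85 mm) begins 54 mm behind the grasp point. The pads swing forward as they close: fully open they stand 13 mm farther back than shut.
Start: joints at [-79.79, 27.513, 91.461, -0, 61.026, -2.67], TCP at [0.145, -0.634, 0.304] pointing down, gripper open.
Joint ranges: [-157.49, 157.49], [-46.99, 117.5], [13.45, 153.17], [-89.5, 269.5], [5.16, 153.95], [-167.48, 167.48]. Speed limits (degrees/s): [108.29, 108.29, 136.94, 172.46, 172.46, 172.46].

## Interface

Orientations are given as [roll, pitch, yaw] about the fixed x, y, z axes, in that order (R = Rz(yaw) Ry(pitch) Rx(roll)).
In Python, from station import ctrl, imaging gives the robot as it stands. The module is installed in compiled form; this text tells all that it offers.
- The arm moves only by the shell command python3 -m crank 'ROWS' [FORCE]. ROWS is JSON, a list of rows, each a list of 7 numbers: the opening, from 0 (shut) to 1 (fully open), then the shift along the tool's x, y, z in mm, then the turn, a rotation vector about the tool's x, y, z in rad. In form: [[claw, tx, ty, tz, ax, ay, az], ...]. A call has 1 to 20 rows; each row shifts and turns the pose as measured when the row begins, along the tool's axes as they then stand; what a row does not reach is not made up. A row lasts 1/12 s, in which the tool goes at most 41.7 mm and 7.16 degrees, less where a joint would pass 70% of its speed; a pose out of reach is approached as far as the arm can. A call is refused whole if a number of a shift passes 41.7 or a number of a turn 0.125, either way. A call with a gripper value outside its range is refused whole. The fingers move at their own pace and stop on an object; FORCE is the grip in N (left out, the last holds). Time passes only in rows, so rows that do not move let the fingers close. It gives the time, the measured TCP pose, the force and the opening at its end, in the units of the state.
- ctrl.read_state(): the state, without advancing time (a new reading comes with each control period).
- imaging.camera(name): name is "side" or "top"; returns (picture, depth): 420x560x3 uint8, red, green, blue; 420x560 float32, m along the optical axis (not along the pixel's ray), 0 where there is no reading.
- imaging.get_calibration(name): a dict with "fx", "fy", "cx", "cy" (pixels), "pose" (4x4, takes a point from camera to world coordinates). Camera axes: x right, y up, looking along -z (the intrinsics and any distortion apply to the point x, -y, -z); pixel columns grow to the right and rows downward; lengths in m; the calibration is good to about 2 mm. A picture is of the moment at which its call begins. get_calibration takes no time and is no camera call.
- ctrl.sign_off(): hands the job in, once; it reports no verdict.
The state is a dict: "t": time; "qpos": joint angles; "joint_vel": joint speeds; "tau": joint torques, N m; "tcp_pos": TCP position; "ee_rot": TCP orientation; "ft_force": force on the tool from outside, world axes, zero at the start; "wrist_torque": the same for the moment, N m; "gripper_width": opening from 0.0 (shut) to 1.0 (fully open).
Only numpy, scipy, OpenCV 4.12 (cv2) and the standard library are available. Lean on these libraries where they do the work, as an engineer would, in place of code of your own. Each camera call takes 0.05 s, during which the arm holds its last target.

## Working session

There is one attempt and no reset: what is moved stays moved. The work goes in short steps, Python scripts to look and compute and a shell command to move; the robot and the scene stay as the last step left them, time stands still between calls to the robot, and variables do not carry over. Pictures are saved under pics/ and viewed, and the job is handed in when it is done.

```bash
mkdir -p pics; ls; python3 - <<'E'
from station import ctrl, imaging
import cv2,numpy as np
print(ctrl.read_state(), ctrl.tip_reach)
for n in("top","side"):
    p,d=imaging.camera(n); c=imaging.get_calibration(n); print(n,c)
    cv2.imwrite(f"pics/{n}0.png",p[:,:,::-1]); np.save(f"pics/{n}0d.npy",d); print((d==0).mean(), d[d>0].min(), d.max())
E
```

```text
pics
{'t': 0.0, 'qpos': array([-7.97905126e+01,  2.75497360e+01,  9.14942024e+01,  1.05370074e-03,
        6.10251331e+01, -2.67087084e+00]), 'joint_vel': array([0.01247923, 0.00762613, 0.03150772, 0.01521043, 0.04536026,
       0.00439279]), 'tau': array([ 4.06833264e-03, -9.50633454e+01, -4.30162489e+01,  2.63917755e-04,
        1.23567710e-02,  5.74265619e-05]), 'tcp_pos': array([ 0.14485335, -0.63332252,  0.30327074]), 'ee_rot': array([-1.79931046e+02, -4.13883044e-03,  1.28798448e+01]), 'ft_force': array([-0.80202549,  0.13781876,  0.15361546]), 'wrist_torque': array([ 0.04295699,  0.0407346 , -0.02992099]), 'gripper_width': 1.001723413983001} 0.0726
top {'fx': 394.51136253249405, 'fy': 394.51136253249405, 'cx': 280.08727609155875, 'cy': 209.4327470870517, 'pose': array([[-0.02274554,  0.98966484, -0.14158441,  0.41837585],
       [-0.99968805, -0.02105363,  0.01343654,  0.0652557 ],
       [ 0.01031681,  0.14184586,  0.98983499,  0.94883669],
       [ 0.        ,  0.        ,  0.        ,  1.        ]])}
0.003907312925170068 0.35946772 1.6579185
side {'fx': 389.29891825581427, 'fy': 389.29891825581427, 'cx': 280.2479827345984, 'cy': 209.14822343556693, 'pose': array([[-0.60280159, -0.66761014,  0.43695187,  0.9799772 ],
       [ 0.79785398, -0.50963558,  0.32202578,  0.34513765],
       [ 0.00769854,  0.54274144,  0.83986455,  0.82365204],
       [ 0.        ,  0.        ,  0.        ,  1.        ]])}
0.004022108843537415 0.25595614 2.8879225
```

View pics/top0.png

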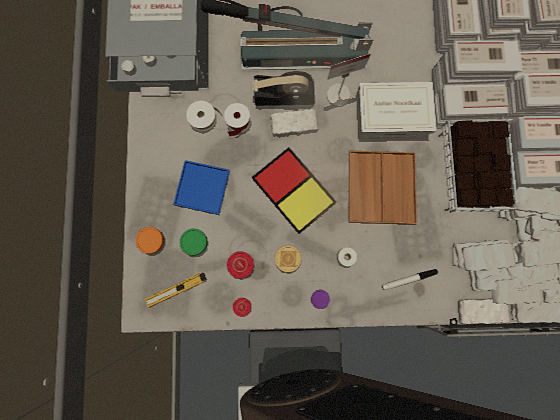

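View pics/side0.png

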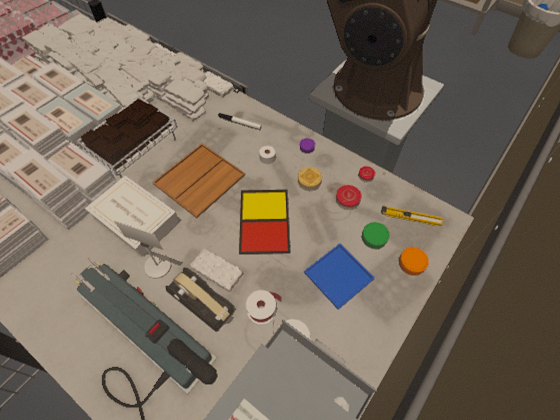

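```bash
cat > h.py <<'E'
import numpy as np,cv2
from station import ctrl,imaging
def ray(c,u,v):
    d=np.array([(u-c['cx'])/c['fx'],-(v-c['cy'])/c['fy'],-1.]);T=c['pose'];return T[:3,3],T[:3,:3]@d
def onp(c,uv,z):
    o,d=ray(c,*uv);return o+d*(z-o[2])/d[2]
def dep(c,uv,D):
    o,d=ray(c,*uv);return o+d*D
def blobs(p,lo,hi,amin=30):
    h=cv2.cvtColor(p,cv2.COLOR_RGB2HSV);m=cv2.inRange(h,np.array(lo),np.array(hi))
    if lo[0]==0 and hi[0]<12: m|=cv2.inRange(h,np.array([170,lo[1],lo[2]]),np.array([180,hi[1],hi[2]]))
    m=cv2.morphologyEx(m,cv2.MORPH_CLOSE,np.ones((3,3)))
    cs,_=cv2.findContours(m,cv2.RETR_EXTERNAL,cv2.CHAIN_APPROX_NONE)
    return [c for c in cs if cv2.contourArea(c)>amin]
E
python3 - <<'E'
from h import *
for n in("top","side"):
    p=cv2.imread(f"pics/{n}0.png")[:,:,::-1].copy();D=np.load(f"pics/{n}0d.npy");c=imaging.get_calibration(n)
    R={'red':([0,130,60],[8,255,255]),'yel':([18,110,80],[34,255,255]),'blue':([105,130,60],[125,255,255]),'gold':([14,90,80],[26,255,255])}
    for k,(lo,hi) in R.items():
        for b in blobs(p,lo,hi):
            (u,v),(w,h),a=cv2.minAreaRect(b)
            zz=np.median([D[y,x] for x,y in b[:,0]]); 
            P=dep(c,(u,v),D[int(v),int(u)])
            print(n,k,'uv',(round(u,1),round(v,1)),'wh',round(w,1),round(h,1),round(a),cv2.contourArea(b),'P',P.round(4))
p=cv2.imread("pics/top0.png")
cv2.imwrite("pics/crop1.png",cv2.resize(p[140:330,120:450],None,fx=2.4,fy=2.4,interpolation=cv2.INTER_CUBIC))
E
```

```text
top red uv (241.5, 307.0) wh 18.0 17.0 90 243.0 P [0.3268 0.1465 0.0183]
top red uv (240.0, 264.5) wh 25.0 26.0 90 529.0 P [0.4236 0.1483 0.0275]
top red uv (281.6, 176.1) wh 33.4 44.8 50 1415.5 P [0.6365 0.0468 0.0015]
top yel uv (174.6, 289.7) wh 10.6 63.3 65 541.0 P [0.3687 0.3035 0.0057]
top yel uv (287.5, 258.5) wh 25.0 25.0 90 511.5 P [0.4349 0.0381 0.0253]
top yel uv (305.1, 203.2) wh 34.1 45.1 50 1457.5 P [ 0.5678 -0.0087  0.0023]
top blue uv (201.3, 186.9) wh 46.1 46.8 14 2025.0 P [0.6133 0.2434 0.002 ]
top gold uv (174.5, 289.8) wh 10.6 63.6 65 548.0 P [0.3685 0.3039 0.0057]
top gold uv (287.5, 258.5) wh 25.0 25.0 90 525.0 P [0.4349 0.0381 0.0253]
top gold uv (149.1, 241.3) wh 20.7 22.9 28 134.0 P [0.4818 0.3588 0.0276]
top gold uv (316.1, 194.1) wh 33.8 16.9 50 198.5 P [ 0.5893 -0.0361  0.0042]
top gold uv (382.0, 186.5) wh 71.0 68.0 90 2791.0 P [ 0.6032 -0.1957  0.0126]
top gold uv (291.0, 40.9) wh 5.2 90.1 89 385.0 P [0.9537 0.0177 0.0665]
side red uv (154.3, 328.3) wh 3.5 12.7 45 42.5 P [0.9563 0.0774 0.1874]
side red uv (264.0, 236.0) wh 30.0 46.0 90 1319.0 P [0.6393 0
[... 448 characters left out ...]
0.2417 0.    ]
side gold uv (197.8, 294.2) wh 57.3 14.4 41 568.5 P [0.8527 0.0495 0.0759]
side gold uv (414.3, 259.2) wh 27.6 22.6 45 487.5 P [0.98   0.3451 0.8237]
side gold uv (438.5, 302.8) wh 21.1 120.9 30 953.0 P [ 0.4088  0.4821 -0.2361]
side gold uv (411.9, 215.8) wh 62.2 10.2 11 520.5 P [0.3743 0.3034 0.0092]
side gold uv (264.0, 205.5) wh 27.0 44.0 90 1142.5 P [ 0.5672 -0.0105 -0.001 ]
side gold uv (309.5, 177.0) wh 20.0 23.0 90 382.5 P [0.4399 0.0395 0.0252]
side gold uv (198.8, 177.8) wh 56.4 73.8 48 3268.0 P [ 0.603  -0.203  -0.0014]
side gold uv (400.9, 112.5) wh 9.8 7.7 24 35.0 P [0.0657 0.1122 0.0099]
side gold uv (415.2, 98.8) wh 12.3 23.6 10 144.5 P [-0.0115  0.1197  0.0126]
```

View pics/crop1.png

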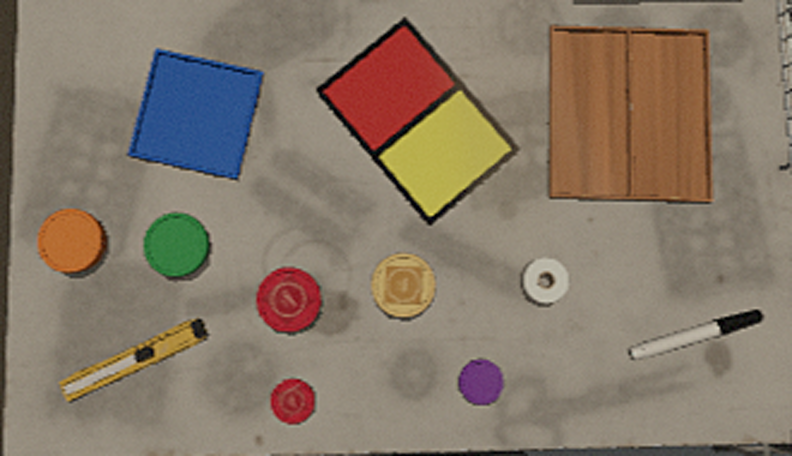

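```bash
python3 - <<'E'
from h import *
im={n:cv2.imread(f"pics/{n}0.png")[:,:,::-1].copy() for n in("top","side")};C={n:imaging.get_calibration(n) for n in im}
T,S=C['top'],C['side']
def show(k,a,b,z): 
    A=onp(T,a,z);B=onp(S,b,z);print(k,A[:2].round(4),B[:2].round(4),'mean',((A+B)/2)[:2].round(4),'r',np.hypot(*A[:2]).round(3))
show('red',(240,264.5),(348,194),.024);show('gold',(287.5,258.5),(309.5,175.5),.024)
show('redbay',(281.6,176.1),(264,236),.003);show('yelbay',(305.1,203.2),(264,205.5),.003);show('blue',(201.3,186.9),(338.7,274.4),.003)
# label roll, by white mask near
for n,(x0,y0,x1,y1) in {'top':(330,242,365,275),'side':(255,142,280,165)}.items():
    p=im[n][y0:y1,x0:x1];h=cv2.cvtColor(p,cv2.COLOR_RGB2HSV);m=cv2.inRange(h,np.array([0,0,150]),np.array([180,45,255]))
    cs,_=cv2.findContours(m,0,1);b=max(cs,key=cv2.contourArea);print(n,'roll rect',cv2.boundingRect(b)[2:],[round(v,1) for v in np.add(cv2.minEnclosingCircle(b)[0],(x0,y0))], cv2.contourArea(b))
    print(onp(C[n],np.add(cv2.minEnclosingCircle(b)[0],(x0,y0)),.024))
# elongated: deviation from local table colour
for k,n,(x0,y0,x1,y1),z in [('marker','top',(375,260,445,297),.008),('marker','side',(212,108,268,134),.008),('cutter','top',(138,265,213,312),.012),('cutter','side',(376,202,448,230),.012)]:
    p=im[n][y0:y1,x0:x1].astype(int)
    h=cv2.cvtColor(im[n][y0:y1,x0:x1],cv2.COLOR_RGB2HSV)
    m=(cv2.inRange(h,np.array([0,0,165]),np.array([180,50,255]))|cv2.inRange(h,np.array([0,0,0]),np.array([180,255,60]))) if k=='marker' else (cv2.inRange(h,np.array([16,100,80]),np.array([34,255,255]))|cv2.inRange(h,np.array([0,0,0]),np.array([180,255,60])))
    m=cv2.morphologyEx(m,cv2.MORPH_CLOSE,np.ones((5,5)))
    cs,_=cv2.findContours(m,0,1);b=max(cs,key=cv2.contourArea)
    r=cv2.boxPoints(cv2.minAreaRect(b))+(x0,y0);W=np.array([onp(C[n],q,z)[:2] for q in r]);e=[W[1]-W[0],W[2]-W[1]];L=max(e,key=np.linalg.norm)
    print(k,n,'c',W.mean(0).round(4),'len',[np.linalg.norm(q).round(3) for q in e],'ang',np.degrees(np.arctan2(L[1],L[0])).round(1))
# tray edges
for n,cs in {'top':[(349,152),(414.5,152),(416,223),(349,223)]}.items():
    W=np.array([onp(T,q,.01)[:2] for q in cs]);print('tool',W.round(4),W.mean(0).round(4))
for k,b in (('blue',([105,130,60],[125,255,255])),('red',([0,130,60],[8,255,255])),('yel',([18,110,80],[34,255,255]))):
    for n in im:
        for bb in blobs(im[n],*b,amin=1000):
            W=np.array([onp(C[n],q,.003)[:2] for q in cv2.boxPoints(cv2.minAreaRect(bb))]);e=np.diff(W,axis=0);print(k,n,[(np.linalg.norm(q).round(3),np.degrees(np.arctan2(q[1],q[0])).round(1)) for q in e])
v=cv2.resize(im['top'][140:240,335:430],None,fx=6,fy=6)
cv2.imwrite('pics/tool.png',v[:,:,::-1])
E
```

```text
red [0.4236 0.1486] [0.4245 0.1465] mean [0.4241 0.1476] r 0.449
gold [0.435  0.0381] [0.4351 0.0362] mean [0.435  0.0371] r 0.437
redbay [0.6361 0.0468] [0.638  0.0457] mean [0.6371 0.0463] r 0.638
yelbay [ 0.5677 -0.0087] [ 0.5692 -0.0087] mean [ 0.5684 -0.0087] r 0.568
blue [0.6132 0.2431] [0.6132 0.242 ] mean [0.6132 0.2426] r 0.66
top roll rect (35, 33) [np.float64(347.0), np.float64(255.0)] 504.0
[ 0.43993666 -0.10099081  0.024     ]
side roll rect (17, 13) [np.float64(266.9), np.float64(151.5)] 144.5
[ 0.4377214 -0.1019401  0.024    ]
marker top c [ 0.3825 -0.2487] len [np.float64(0.137), np.float64(0.02)] ang -77.6
marker side c [ 0.38   -0.2564] len [np.float64(0.053), np.float64(0.146)] ang 98.6
cutter top c [0.3697 0.3005] len [np.float64(0.148), np.float64(0.025)] ang -66.4
cutter side c [0.3769 0.3029] len [np.float64(0.03), np.float64(0.149)] ang 113.4
tool [[ 0.6917 -0.1202]
 [ 0.6886 -0.2819]
 [ 0.5128 -0.273 ]
 [ 0.5163 -0.1119]] [ 0.6024 -0.1968]
blue top [(np.float64(0.116), np.float64(-13.0)), (np.float64(0.114), np.float64(-105.5)), (np.float64(0.115), np.float64(166.0))]
blue side [(np.float64(0.12), np.float64(170.7)), (np.float64(0.121), np.float64(73.0)), (np.float64(0.112), np.float64(-12.1))]
red top [(np.float64(0.112), np.float64(-50.6)), (np.float64(0.083), np.float64(-142.4)), (np.float64(0.111), np.float64(129.0))]
red side [(np.float64(0.113), np.float64(127.3)), (np.float64(0.082), np.float64(36.5)), (np.float64(0.108), np.float64(-52.7))]
yel top [(np.float64(0.111), np.float64(-50.9)), (np.float64(0.083), np.float64(-142.2)), (np.float64(0.11), np.float64(128.7))]
yel side [(np.float64(0.114), np.float64(127.4)), (np.float64(0.082), np.float64(36.6)), (np.float64(0.109), np.float64(-52.7))]
```

View pics/tool.png

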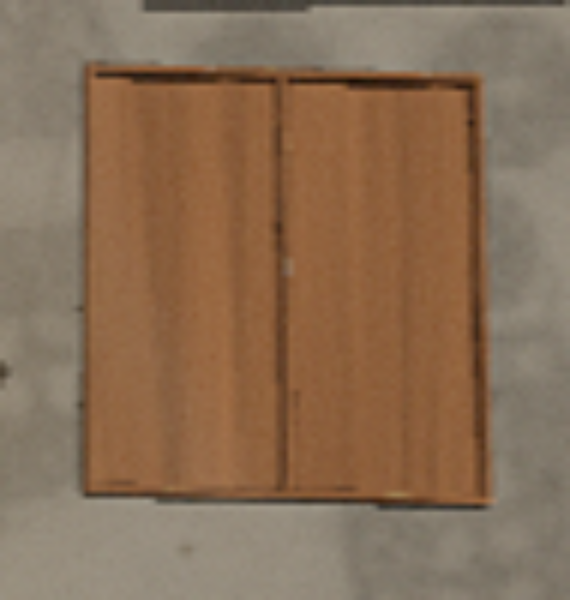

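Red candidates in top view: (240,265), about 60 mm, and (242,307), about 41 mm. Green, orange and purple are excluded, so the larger one at (240,265) is meant, and the crop confirms it. The other positions agree between views to a few mm. I'll start with the marker.

```bash
cat > go.py <<'E'
import sys
from h import *
# usage: go.py x y z yaw : remaining in tool axes (mm), yaw turn az (rad)
s=ctrl.read_state();p=s['tcp_pos'];r,pt,y=s['ee_rot'];a=np.radians(y)
x=list(map(float,sys.argv[1:5]));d=np.array(x[:3])-p
dy=(x[3]-y+90)%180-90
q=s['qpos'];tq=90+np.degrees(np.arctan2(x[1],x[0]))-(y+dy)
def ax(b,d):return (1e3*np.array([np.cos(b)*d[0]+np.sin(b)*d[1],np.sin(b)*d[0]-np.cos(b)*d[1],-d[2]])).round(1)
print('t',round(s['t'],2),'pos',p.round(4),'rpy',np.round([r,pt,y],2),'f',s['ft_force'].round(1),'w',round(s['gripper_width'],3),'q6',round(q[5]))
print('now tool axes mm',ax(a,d),'| dist',(1e3*np.linalg.norm(d)).round(1),'| az',-np.radians(dy).round(3),'(deg yaw',round(dy,1),') q6 after',round(tq),'| after turn axes',ax(a+np.radians(dy),d))
E
python3 -m crank '[[1,22,-22,7,0,0,0],[1,22,-22,7,0,0,0],[1,22,-22,7,0,0,0],[1,22,-22,7,0,0,0],[1,22,-22,7,0,0,0],[1,22,-22,7,0,0,0],[1,22,-22,7,0,0,0],[1,22,-22,7,0,0,0],[1,22,-22,7,0,0,0],[1,22,-22,7,0,0,0],[1,22,-22,7,0,0,0],[1,22,-22,7,0,0,0],[1,22,-22,7,0,0,0],[1,0,0,0,0,0,0]]' 40; python3 go.py .3825 -.2487 .075 104
```

```text
t: 1.27
tcp_pos: [0.3649, -0.276, 0.2054]
ee_rot: [-179.9, 0.1, 12.5]
ft_force: [-1.2, -0.2, -1.0]
gripper_width: 1.003
t 1.27 pos [ 0.3649 -0.276   0.2054] rpy [-1.7987e+02  1.5000e-01  1.2520e+01] f [-1.2 -0.2 -1. ] w 1.003 q6 37
now tool axes mm [ 23.1 -22.9 130.4] | dist 134.4 | az 1.545 (deg yaw -88.5 ) q6 after 133 | after turn axes [-22.3 -23.7 130.4]
```

```bash
python3 -m crank '[[1,12,-12,0,0,0,0],[1,12,-12,0,0,0,0],[1,0,0,0,0,0,-0.12],[1,0,0,0,0,0,-0.12],[1,0,0,0,0,0,-0.12],[1,0,0,0,0,0,-0.12],[1,0,0,0,0,0,-0.12],[1,0,0,0,0,0,-0.12],[1,0,0,0,0,0,-0.12],[1,0,0,0,0,0,-0.12],[1,0,0,0,0,0,-0.12],[1,0,0,0,0,0,-0.12],[1,0,0,0,0,0,-0.12],[1,0,0,0,0,0,-0.12],[1,0,0,0,0,0,-0.12],[1,0,0,0,0,0,0]]' 40; python3 go.py .3825 -.2487 .075 104
python3 - <<'E'
from h import *
for n in("top","side"):
    p,d=imaging.camera(n);cv2.imwrite(f"pics/{n}1.png",p[:,:,::-1])
E
```

```text
t: 2.6
tcp_pos: [0.3833, -0.2441, 0.2034]
ee_rot: [-179.6, -0.4, 105.7]
ft_force: [0.0, -0.1, -0.5]
gripper_width: 0.999
t 2.6 pos [ 0.3833 -0.2441  0.2034] rpy [-179.64   -0.39  105.69] f [ 0.  -0.1 -0.5] w 0.999 q6 -52
now tool axes mm [ -4.3  -2.  128.4] | dist 128.4 | az 0.03 (deg yaw -1.7 ) q6 after -47 | after turn axes [ -4.3  -1.9 128.4]
```

View pics/side1.png

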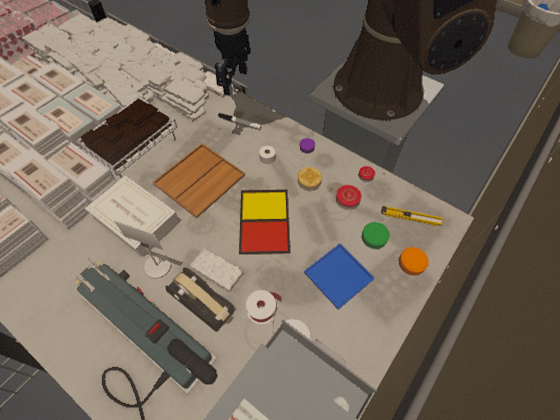

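Side view: open gripper at about (235,75), above the marker at (240,121), and nothing has been disturbed. Descending.

```bash
python3 -m crank '[[1,-4,-2,20,0,0,0.03],[1,0,0,22,0,0,0],[1,0,0,22,0,0,0],[1,0,0,22,0,0,0],[1,0,0,20,0,0,0],[1,0,0,8,0,0,0],[1,0,0,0,0,0,0]]' 40; python3 go.py .3825 -.2487 .075 104
```

```text
t: 3.28
tcp_pos: [0.3831, -0.2498, 0.0864]
ee_rot: [-179.8, -0.1, 101.4]
ft_force: [-0.2, 0.1, 0.5]
gripper_width: 0.998
t 3.28 pos [ 0.3831 -0.2498  0.0864] rpy [-1.7983e+02 -1.2000e-01  1.0135e+02] f [-0.2  0.1  0.5] w 0.998 q6 -48
now tool axes mm [ 1.2 -0.4 11.4] | dist 11.5 | az -0.046 (deg yaw 2.6 ) q6 after -47 | after turn axes [ 1.2 -0.4 11.4]
```

```bash
python3 -m crank '[[1,0,0,8,0,0,-0.03],[1,0,0,4,0,0,0],[1,0,0,0,0,0,0],[0,0,0,0,0,0,0],[0,0,0,0,0,0,0],[0,0,0,0,0,0,0],[0,0,0,0,0,0,0],[0,0,0,0,0,0,0],[0,0,0,0,0,0,0],[0,0,0,0,0,0,0],[0,0,0,0,0,0,0],[0,0,0,0,0,0,0]]' 40; python3 go.py .604 -.157 .078 177.5
```

```text
t: 4.28
tcp_pos: [0.3849, -0.2512, 0.0789]
ee_rot: [180.0, 0.1, 102.4]
ft_force: [-0.4, -0.3, 0.8]
gripper_width: 0.159
t 4.28 pos [ 0.3849 -0.2512  0.0789] rpy [1.7998e+02 9.0000e-02 1.0244e+02] f [-0.4 -0.3  0.8] w 0.159 q6 -49
now tool axes mm [ 44.8 234.3   0.9] | dist 238.5 | az -1.31 (deg yaw 75.1 ) q6 after -102 | after turn axes [-214.8  103.6    0.9]
```

```bash
python3 -m crank '[[0.5,0,0,0,0,0,0],[0.5,0,0,0,0,0,0],[0.5,0,0,4,0,0,0],[0.5,0,0,2,0,0,0],[0.5,0,0,0,0,0,0],[0,0,0,0,0,0,0],[0,0,0,0,0,0,0],[0,0,0,0,0,0,0],[0,0,0,0,0,0,0],[0,0,0,0,0,0,0],[0,0,0,0,0,0,0]]' 40; python3 -m crank '[[0,0,0,-8,0,0,0],[0,0,0,-16,0,0,0],[0,0,0,-20,0,0,0],[0,0,0,-20,0,0,0],[0,0,0,-10,0,0,0],[0,0,0,0,0,0,0]]'
python3 go.py .604 -.157 .078 177.5
python3 - <<'E'
from h import *
for n in("side",):
    p,d=imaging.camera(n);cv2.imwrite(f"pics/{n}2.png",cv2.resize(p[30:230,150:400],None,fx=3,fy=3)[:,:,::-1])
E
```

```text
t: 5.2
tcp_pos: [0.3856, -0.2515, 0.0735]
ee_rot: [179.9, 0.2, 102.4]
ft_force: [0.5, 0.4, -0.1]
gripper_width: 0.164
t: 5.7
tcp_pos: [0.3842, -0.2505, 0.1511]
ee_rot: [-179.9, -0.0, 102.4]
ft_force: [0.6, -0.2, -1.1]
gripper_width: 0.168
t 5.7 pos [ 0.3842 -0.2505  0.1511] rpy [-1.7992e+02 -2.0000e-02  1.0244e+02] f [ 0.6 -0.2 -1.1] w 0.168 q6 -49
now tool axes mm [ 44.  234.8  73.1] | dist 249.8 | az -1.31 (deg yaw 75.1 ) q6 after -102 | after turn axes [-215.5  103.    73.1]
```

View pics/side2.png

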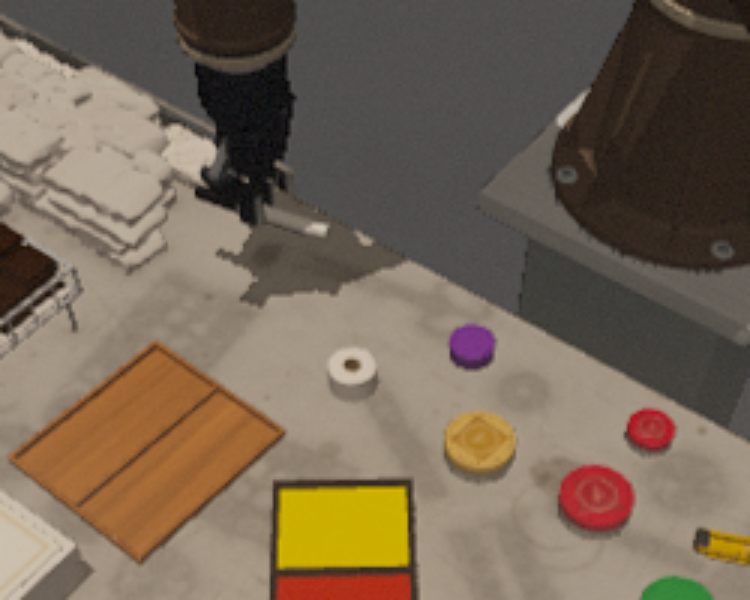

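The marker is lifted, with its white end at crop (320,230) level in the jaws. I'll put it in the right-hand bay, centre (0.6005, -0.237).

```bash
python3 -m crank '[[0,0,0,0,0,0,-0.12],[0,0,0,0,0,0,-0.12],[0,0,0,0,0,0,-0.12],[0,0,0,0,0,0,-0.12],[0,0,0,0,0,0,-0.12],[0,0,0,0,0,0,-0.12],[0,0,0,0,0,0,-0.12],[0,0,0,0,0,0,-0.12],[0,0,0,0,0,0,-0.12],[0,0,0,0,0,0,-0.12],[0,0,0,0,0,0,-0.10],[0,0,0,0,0,0,0]]'; python3 go.py .6005 -.237 .079 177.5
```

```text
t: 6.75
tcp_pos: [0.3805, -0.2478, 0.1427]
ee_rot: [179.6, -0.6, -179.9]
ft_force: [-0.7, -0.4, -0.6]
gripper_width: 0.167
t 6.75 pos [ 0.3805 -0.2478  0.1427] rpy [ 179.6    -0.59 -179.91] f [-0.7 -0.4 -0.6] w 0.167 q6 -127
now tool axes mm [-220.    10.5   63.7] | dist 229.3 | az 0.045 (deg yaw -2.6 ) q6 after 251 | after turn axes [-219.3   20.4   63.7]
```

```bash
python3 -m crank '[[0,-24,2,0,0,0,0.045],[0,-24,2,0,0,0,0],[0,-24,2,0,0,0,0],[0,-24,2,0,0,0,0],[0,-24,2,0,0,0,0],[0,-24,2,0,0,0,0],[0,-24,2,0,0,0,0],[0,-24,2,0,0,0,0],[0,-20,2,0,0,0,0],[0,0,0,0,0,0,0],[0,0,0,0,0,0,0]]'; python3 go.py .6005 -.237 .079 177.5
```

```text
t: 7.67
tcp_pos: [0.5983, -0.2378, 0.1301]
ee_rot: [179.3, -1.3, 174.8]
ft_force: [-0.5, 0.7, -0.4]
gripper_width: 0.164
t 7.67 pos [ 0.5983 -0.2378  0.1301] rpy [179.32  -1.32 174.83] f [-0.5  0.7 -0.4] w 0.164 q6 -110
now tool axes mm [-2.1  1.  51.1] | dist 51.1 | az -0.047 (deg yaw 2.7 ) q6 after -109 | after turn axes [-2.2  0.9 51.1]
```

```bash
python3 -m crank '[[0,-2,1,10,0.012,-0.023,-0.03],[0,0,0,14,0,0,0],[0,0,0,12,0,0,0],[0,0,0,8,0,0,0],[0,0,0,0,0,0,0]]'; python3 go.py .6005 -.237 .0775 177.5
```

```text
t: 8.08
tcp_pos: [0.5963, -0.2365, 0.0809]
ee_rot: [179.9, -0.3, 176.0]
ft_force: [0.2, -0.1, -0.2]
gripper_width: 0.169
t 8.08 pos [ 0.5963 -0.2365  0.0809] rpy [179.89  -0.26 175.98] f [ 0.2 -0.1 -0.2] w 0.169 q6 -110
now tool axes mm [-4.2 -0.2  3.4] | dist 5.4 | az -0.026 (deg yaw 1.5 ) q6 after -109 | after turn axes [-4.2 -0.3  3.4]
```

```bash
python3 -m crank '[[0,-4,0,3,0,0,-0.02],[0,0,0,0.5,0,0,0],[0,0,0,0,0,0,0],[0.4,0,0,0,0,0,0],[0.4,0,0,0,0,0,0],[0.4,0,0,0,0,0,0],[0.4,0,0,-8,0,0,0],[0.4,0,0,-20,0,0,0],[0.6,0,0,-25,0,0,0],[1,0,0,-25,0,0,0],[1,0,0,-20,0,0,0],[1,0,0,0,0,0,0]]'; python3 go.py .436 -.1015 .078 177.5
python3 - <<'E'
from h import *
for n in("top",):
    p,d=imaging.camera(n);cv2.imwrite(f"pics/{n}3.png",cv2.resize(p[100:300,150:450],None,fx=2.5,fy=2.5)[:,:,::-1])
E
```

```text
t: 9.08
tcp_pos: [0.6004, -0.2374, 0.1818]
ee_rot: [179.8, -0.4, 177.1]
ft_force: [1.3, -0.5, 0.6]
gripper_width: 0.939
t 9.08 pos [ 0.6004 -0.2374  0.1818] rpy [179.83  -0.39 177.07] f [ 1.3 -0.5  0.6] w 0.939 q6 -111
now tool axes mm [171.1 127.4 103.8] | dist 237.2 | az -0.007 (deg yaw 0.4 ) q6 after -101 | after turn axes [170.1 128.6 103.8]
```

View pics/top3.png

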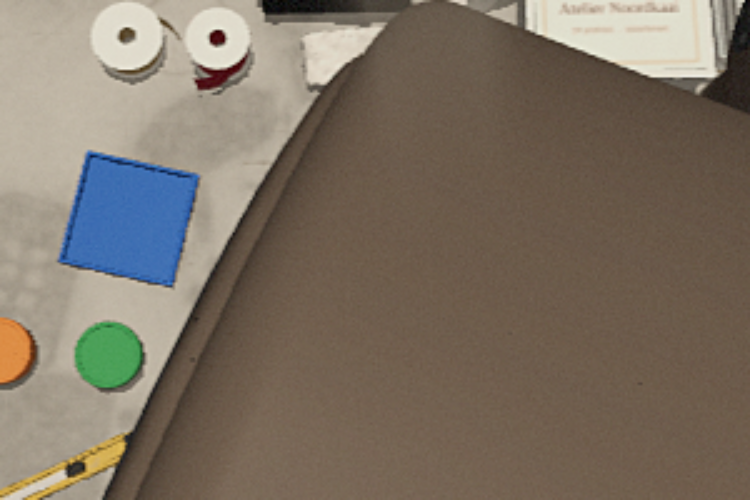

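The arm hides the top view, so I'll check the marker after moving. Next is the label roll.

```bash
python3 -m crank '[[1,19,14,0,0,0,0],[1,19,14,0,0,0,0],[1,19,14,0,0,0,0],[1,19,14,0,0,0,0],[1,19,14,0,0,0,0],[1,19,14,0,0,0,0],[1,19,14,0,0,0,0],[1,19,14,0,0,0,0],[1,19,14,0,0,0,0],[1,0,0,0,0,0,0],[1,0,0,0,0,0,0]]'; python3 go.py .436 -.1015 .078 177.5
python3 - <<'E'
from h import *
for n in("top","side"):
    p,d=imaging.camera(n);p=p[100:300,150:450] if n=="top" else p[100:300,100:400];cv2.imwrite(f"pics/{n}4.png",cv2.resize(p,None,fx=2.5,fy=2.5)[:,:,::-1])
E
```

```text
t: 10.05
tcp_pos: [0.4247, -0.0966, 0.1801]
ee_rot: [179.8, -0.5, 177.0]
ft_force: [-0.4, -1.3, 0.6]
gripper_width: 0.999
t 10.05 pos [ 0.4247 -0.0966  0.1801] rpy [179.83  -0.54 177.  ] f [-0.4 -1.3  0.6] w 0.999 q6 -104
now tool axes mm [-11.5  -4.3 102.1] | dist 102.9 | az -0.009 (deg yaw 0.5 ) q6 after -101 | after turn axes [-11.5  -4.4 102.1]
```

View pics/side4.png

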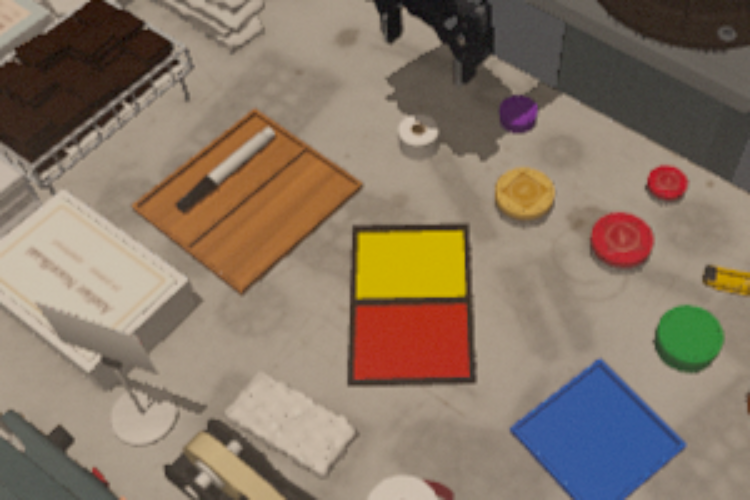

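Marker lies lengthwise in the far bay, crop (225,168). Label roll at crop (417,134). Descending on the roll.

```bash
python3 -m crank '[[1,-11,-4,15,0,-0.009,0],[1,0,0,22,0,0,0],[1,0,0,22,0,0,0],[1,0,0,22,0,0,0],[1,0,0,18,0,0,0],[1,0,0,6,0,0,0],[1,0,0,0,0,0,0]]'; python3 go.py .436 -.1015 .075 177.5
```

```text
t: 10.73
tcp_pos: [0.4443, -0.1061, 0.0709]
ee_rot: [180.0, 0.5, 176.8]
ft_force: [-1.2, 0.4, -0.4]
gripper_width: 0.999
t 10.73 pos [ 0.4443 -0.1061  0.0709] rpy [179.97   0.53 176.82] f [-1.2  0.4 -0.4] w 0.999 q6 -105
now tool axes mm [ 8.6  4.1 -4.1] | dist 10.4 | az -0.012 (deg yaw 0.7 ) q6 after -101 | after turn axes [ 8.5  4.2 -4.1]
```

```bash
python3 -m crank '[[1,8,4,-4,0,0,0],[1,0,0,0,0,0,0],[1,0,0,0,0,0,0],[0,0,0,0,0,0,0],[0,0,0,0,0,0,0],[0,0,0,0,0,0,0],[0,0,0,0,0,0,0],[0,0,0,0,0,0,0],[0,0,0,0,0,0,0],[0,0,0,0,0,0,0],[0,0,0,0,0,0,0]]' 40; python3 go.py .6132 .2426 .078 167
```

```text
t: 11.65
tcp_pos: [0.4385, -0.1024, 0.0797]
ee_rot: [-179.9, 0.9, 176.8]
ft_force: [0.3, 0.4, -0.9]
gripper_width: 0.497
t 11.65 pos [ 0.4385 -0.1024  0.0797] rpy [-179.93    0.91  176.8 ] f [ 0.3  0.4 -0.9] w 0.497 q6 -104
now tool axes mm [-155.2  354.2    1.7] | dist 386.7 | az 0.171 (deg yaw -9.8 ) q6 after -55 | after turn axes [-92.6 375.5   1.7]
```

```bash
python3 -m crank '[[0,0,0,-10,0,0,0],[0,0,0,-20,0,0,0],[0,0,0,-20,0,0.016,0],[0,0,0,-20,0,0,0],[0,-8,15,-5,0,0,0],[0,-13,29,0,0,0,0],[0,-13,29,0,0,0,0],[0,-13,29,0,0,0,0],[0,-13,29,0,0,0,0],[0,-13,29,0,0,0,0],[0,-13,29,0,0,0,0],[0,-13,29,0,0,0,0],[0,-13,29,0,0,0,0],[0,-13,29,0,0,0,0],[0,-10,20,0,0,0,0],[0,-5,10,0,0,0,0],[0,0,0,0,0,0,0]]'; python3 go.py .6132 .2426 .084 167
```

```text
t: 13.07
tcp_pos: [0.5995, 0.2106, 0.1698]
ee_rot: [179.9, 0.1, 176.6]
ft_force: [-0.7, -0.8, -0.7]
gripper_width: 0.494
t 13.07 pos [0.5995 0.2106 0.1698] rpy [1.7995e+02 6.0000e-02 1.7659e+02] f [-0.7 -0.8 -0.7] w 0.494 q6 -70
now tool axes mm [-11.7  32.8  85.8] | dist 92.6 | az 0.167 (deg yaw -9.6 ) q6 after -55 | after turn axes [-6.1 34.3 85.8]
```

```bash
python3 -m crank '[[0,-6,17,0,0,0,0],[0,-5,14,0,0,0,0.08],[0,0,0,12,0,0,0.08],[0,0,0,20,0,0,0],[0,0,0,20,0,0,0],[0,0,0,15,0,0,0],[0,0,0,4,0,0,0],[0,0,0,0,0,0,0],[0,0,0,0,0,0,0]]'; python3 go.py .6132 .2426 .084 167
```

```text
t: 13.82
tcp_pos: [0.6089, 0.2341, 0.1005]
ee_rot: [-179.9, -0.1, 166.8]
ft_force: [-0.1, -0.0, 0.3]
gripper_width: 0.498
t 13.82 pos [0.6089 0.2341 0.1005] rpy [-1.7987e+02 -1.3000e-01  1.6683e+02] f [-0.1 -0.   0.3] w 0.498 q6 -58
now tool axes mm [-2.3  9.3 16.5] | dist 19.1 | az -0.003 (deg yaw 0.2 ) q6 after -55 | after turn axes [-2.3  9.3 16.5]
```

```bash
python3 -m crank '[[0,-2,9,6,0,0,0],[0,0,0,8,0,0,0],[0,0,0,3,0,0,0],[0,0,0,0,0,0,0]]'; python3 go.py .6132 .2426 .084 167
```

```text
t: 14.15
tcp_pos: [0.6147, 0.2428, 0.0853]
ee_rot: [-180.0, 0.1, 166.8]
ft_force: [-0.9, 0.2, -0.2]
gripper_width: 0.495
t 14.15 pos [0.6147 0.2428 0.0853] rpy [-1.7998e+02  6.0000e-02  1.6678e+02] f [-0.9  0.2 -0.2] w 0.495 q6 -58
now tool axes mm [ 1.4 -0.5  1.3] | dist 2.0 | az -0.004 (deg yaw 0.2 ) q6 after -55 | after turn axes [ 1.4 -0.5  1.3]
```

```bash
python3 -m crank '[[0,0,0,1.5,0,0,0],[0,0,0,0,0,0,0],[0.7,0,0,0,0,0,0],[0.7,0,0,0,0,0,0],[0.7,0,0,0,0,0,0],[0.7,0,0,-8,0,0,0],[0.7,0,0,-20,0,0,0],[0.8,0,0,-25,0,0,0],[1,0,0,-25,0,0,0],[1,0,0,-15,0,0,0],[1,0,0,0,0,0,0]]'; python3 go.py .371 .301 .075 113.5
```

```text
t: 15.07
tcp_pos: [0.6139, 0.2428, 0.1827]
ee_rot: [-179.9, -0.0, 166.8]
ft_force: [0.1, -0.2, 0.5]
gripper_width: 1.0
t 15.07 pos [0.6139 0.2428 0.1827] rpy [-1.7993e+02 -2.0000e-02  1.6681e+02] f [ 0.1 -0.2  0.5] w 1.0 q6 -58
now tool axes mm [249.8   1.3 107.7] | dist 272.0 | az 0.93 (deg yaw -53.3 ) q6 after 16 | after turn axes [ 150.3 -199.5  107.7]
```

```bash
python3 -m crank '[[1,12,0,0,0,0,0],[1,24,0,0,0,0,0],[1,24,0,0,0,0,0],[1,24,0,0,0,0,0],[1,24,0,0,0,0,0],[1,24,0,0,0,0,0],[1,24,0,0,0,0,0],[1,24,0,0,0,0,0],[1,24,0,0,0,0,0],[1,18,0,0,0,0,0],[1,0,0,0,0,0,0.12],[1,0,0,0,0,0,0.12],[1,0,0,0,0,0,0.12],[1,0,0,0,0,0,0.12],[1,0,0,0,0,0,0.12],[1,0,0,0,0,0,0.12],[1,0,0,0,0,0,0.12],[1,0,0,0,0,0,0],[1,0,0,0,0,0,0]]'; python3 go.py .371 .301 .075 113.5
python3 - <<'E'
from h import *
for n in("top","side"):
    p,d=imaging.camera(n);p=p[100:300,150:450] if n=="top" else p[120:320,200:480];cv2.imwrite(f"pics/{n}5.png",cv2.resize(p,None,fx=2.5,fy=2.5)[:,:,::-1])
E
```

```text
t: 16.65
tcp_pos: [0.3667, 0.2889, 0.1755]
ee_rot: [-179.0, 0.2, 116.8]
ft_force: [1.2, 0.9, -0.1]
gripper_width: 0.996
t 16.65 pos [0.3667 0.2889 0.1755] rpy [-1.7897e+02  1.6000e-01  1.1680e+02] f [ 1.2  0.9 -0.1] w 0.996 q6 8
now tool axes mm [  8.9   9.3 100.5] | dist 101.3 | az 0.058 (deg yaw -3.3 ) q6 after 16 | after turn axes [  9.4   8.8 100.5]
```

View pics/side5.png

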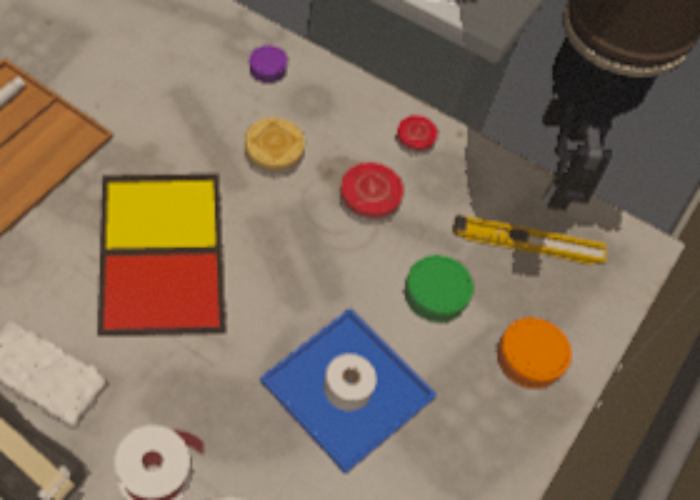

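The label roll stands in the blue tray, crop (350,380). The cutter is under the gripper at crop (530,240).

```bash
python3 -m crank '[[1,8,8,0,-0.018,0,0.045],[1,0,0,0,0,0,0],[1,0,0,16,0,0,0],[1,0,0,22,0,0,0],[1,0,0,22,0,0,0],[1,0,0,18,0,0,0],[1,0,0,6,0,0,0],[1,0,0,0,0,0,0],[1,0,0,0,0,0,0]]'; python3 go.py .371 .301 .074 113.5
```

```text
t: 17.5
tcp_pos: [0.3701, 0.2986, 0.0894]
ee_rot: [180.0, 0.2, 115.9]
ft_force: [-0.7, 1.2, -0.3]
gripper_width: 1.002
t 17.5 pos [0.3701 0.2986 0.0894] rpy [179.99   0.18 115.92] f [-0.7  1.2 -0.3] w 1.002 q6 10
now tool axes mm [ 1.8  1.8 15.4] | dist 15.6 | az 0.042 (deg yaw -2.4 ) q6 after 16 | after turn axes [ 1.8  1.7 15.4]
```

```bash
python3 -m crank '[[1,1.5,1.5,8,0,0,0.04],[1,0,0,6,0,0,0],[1,0,0,2,0,0,0],[1,0,0,0,0,0,0],[0,0,0,0,0,0,0],[0,0,0,0,0,0,0],[0,0,0,0,0,0,0],[0,0,0,0,0,0,0],[0,0,0,0,0,0,0],[0,0,0,0,0,0,0],[0,0,0,0,0,0,0],[0,0,0,0,0,0,0],[0,0,0,0,0,0,0]]' 60; python3 go.py .371 .301 .074 113.5
```

```text
t: 18.58
tcp_pos: [0.3724, 0.3013, 0.0782]
ee_rot: [179.7, 0.1, 114.1]
ft_force: [0.9, -0.4, -1.0]
gripper_width: 0.224
t 18.58 pos [0.3724 0.3013 0.0782] rpy [1.7968e+02 1.1000e-01 1.1407e+02] f [ 0.9 -0.4 -1. ] w 0.224 q6 12
now tool axes mm [ 0.3 -1.4  4.2] | dist 4.4 | az 0.01 (deg yaw -0.6 ) q6 after 16 | after turn axes [ 0.3 -1.4  4.2]
```

```bash
python3 -m crank '[[0.5,0,0,0,0,0,0],[0.5,0,0,0,0,0,0],[0.5,0,0,4,0,0,0],[0.5,0,0,1.5,0,0,0],[0.5,0,0,0,0,0,0],[0,0,0,0,0,0,0],[0,0,0,0,0,0,0],[0,0,0,0,0,0,0],[0,0,0,0,0,0,0],[0,0,0,0,0,0,0],[0,0,0,0,0,0,0]]' 60;python3 go.py .371 .301 .074 113.5; python3 -m crank '[[0,0,0,-8,0,0,0],[0,0,0,-16,0,0,0],[0,0,0,-20,0,0,0],[0,0,0,-20,0,0,0],[0,0,0,-20,0,0,0],[0,0,0,-10,0,0,0],[0,0,0,0,0,0,0]]'
python3 go.py .604 -.157 .078 177.5
python3 - <<'E'
from h import *
for n in("side",):
    p,d=imaging.camera(n);p=p[120:320,200:480];cv2.imwrite(f"pics/{n}6.png",cv2.resize(p,None,fx=2.5,fy=2.5)[:,:,::-1])
E
```

```text
t: 19.5
tcp_pos: [0.3717, 0.3011, 0.0733]
ee_rot: [179.7, 0.1, 114.1]
ft_force: [-0.3, 1.0, -0.8]
gripper_width: 0.263
t 19.5 pos [0.3717 0.3011 0.0733] rpy [1.7974e+02 1.2000e-01 1.1407e+02] f [-0.3  1.  -0.8] w 0.263 q6 12
now tool axes mm [ 0.2 -0.6 -0.7] | dist 1.0 | az 0.01 (deg yaw -0.6 ) q6 after 16 | after turn axes [ 0.2 -0.6 -0.7]
t: 20.08
tcp_pos: [0.3703, 0.3003, 0.1723]
ee_rot: [180.0, 0.2, 114.1]
ft_force: [1.2, 0.4, -0.3]
gripper_width: 0.262
t 20.08 pos [0.3703 0.3003 0.1723] rpy [1.7998e+02 1.7000e-01 1.1406e+02] f [ 1.2  0.4 -0.3] w 0.262 q6 12
now tool axes mm [-512.8   27.    94.3] | dist 522.1 | az -1.107 (deg yaw 63.4 ) q6 after -102 | after turn axes [-253.4 -446.7   94.3]
```

View pics/side6.png

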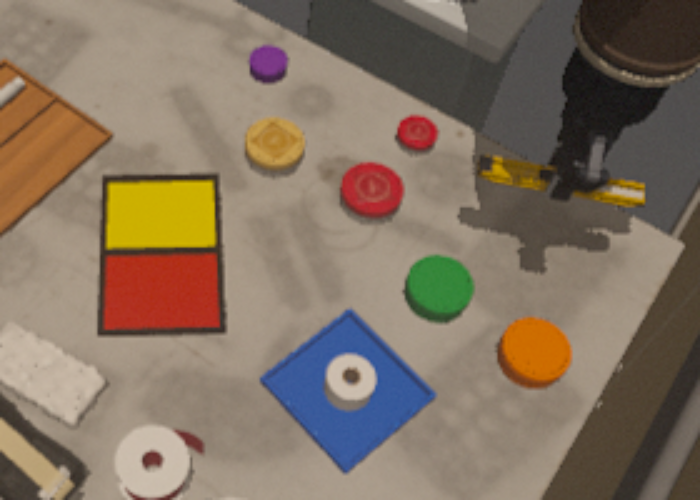

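Cutter is held level at about crop (560,180). Carrying it to the near (left) bay of the tool tray.

```bash
python3 -m crank '[[0,-15,1,0,0,0,0],[0,-28,1.5,0,0,0,0],[0,-28,1.5,0,0,0,0],[0,-28,1.5,0,0,0,0],[0,-28,1.5,0,0,0,0],[0,-28,1.5,0,0,0,0],[0,-28,1.5,0,0,0,0],[0,-28,1.5,0,0,0,0],[0,-28,1.5,0,0,0,0],[0,-28,1.5,0,0,0,0],[0,-28,1.5,0,0,0,0],[0,-28,1.5,0,0,0,0],[0,-28,1.5,0,0,0,0],[0,-28,1.5,0,0,0,0],[0,-28,1.5,0,0,0,0],[0,-28,1.5,0,0,0,0],[0,-28,1.5,0,0,0,0],[0,-20,1,0,0,0,0],[0,0,0,0,0,0,0]]';python3 go.py .604 -.157 .078 177.5
```

```text
t: 21.72
tcp_pos: [0.5939, -0.1521, 0.1548]
ee_rot: [-179.0, -0.3, 114.3]
ft_force: [-1.1, 0.3, -0.0]
gripper_width: 0.261
t 21.72 pos [ 0.5939 -0.1521  0.1548] rpy [-179.05   -0.28  114.28] f [-1.1  0.3 -0. ] w 0.261 q6 -41
now tool axes mm [-8.6  7.2 76.8] | dist 77.6 | az -1.103 (deg yaw 63.2 ) q6 after -102 | after turn axes [-10.3  -4.5  76.8]
```

```bash
python3 -m crank '[[0,0,0,0,-0.016,0,-0.11],[0,0,0,0,0,0,-0.11],[0,0,0,0,0,0,-0.11],[0,0,0,0,0,0,-0.11],[0,0,0,0,0,0,-0.11],[0,0,0,0,0,0,-0.11],[0,0,0,0,0,0,-0.11],[0,0,0,0,0,0,-0.11],[0,0,0,0,0,0,-0.11],[0,0,0,0,0,0,0],[0,0,0,0,0,0,0]]';python3 go.py .604 -.157 .078 177.5
```

```text
t: 22.63
tcp_pos: [0.5867, -0.1495, 0.1415]
ee_rot: [179.5, -1.2, 173.4]
ft_force: [-0.7, 0.3, -0.7]
gripper_width: 0.264
t 22.63 pos [ 0.5867 -0.1495  0.1415] rpy [179.5   -1.22 173.35] f [-0.7  0.3 -0.7] w 0.264 q6 -101
now tool axes mm [-18.   -5.5  63.5] | dist 66.3 | az -0.072 (deg yaw 4.1 ) q6 after -102 | after turn axes [-17.6  -6.8  63.5]
```

```bash
python3 -m crank '[[0,-16,-6,0,0.009,-0.021,-0.06],[0,0,0,0,0,0,0],[0,0,0,12,0,0,0],[0,0,0,16,0,0,0],[0,0,0,12,0,0,0],[0,0,0,6,0,0,0],[0,0,0,0,0,0,0],[0,0,0,0,0,0,0]]';python3 go.py .604 -.157 .0775 177.5
```

```text
t: 23.3
tcp_pos: [0.5989, -0.1553, 0.0877]
ee_rot: [179.9, -0.3, 175.6]
ft_force: [-0.5, 0.4, -0.6]
gripper_width: 0.262
t 23.3 pos [ 0.5989 -0.1553  0.0877] rpy [179.89  -0.34 175.61] f [-0.5  0.4 -0.6] w 0.262 q6 -103
now tool axes mm [-5.2 -1.3 10.2] | dist 11.5 | az -0.033 (deg yaw 1.9 ) q6 after -102 | after turn axes [-5.1 -1.4 10.2]
```

```bash
python3 - <<'E'
from h import *
p,d=imaging.camera("side");cv2.imwrite("pics/side7.png",cv2.resize(p[90:240,130:300],None,fx=4,fy=4)[:,:,::-1])
E
```

```text
(no output)
```

View pics/side7.png

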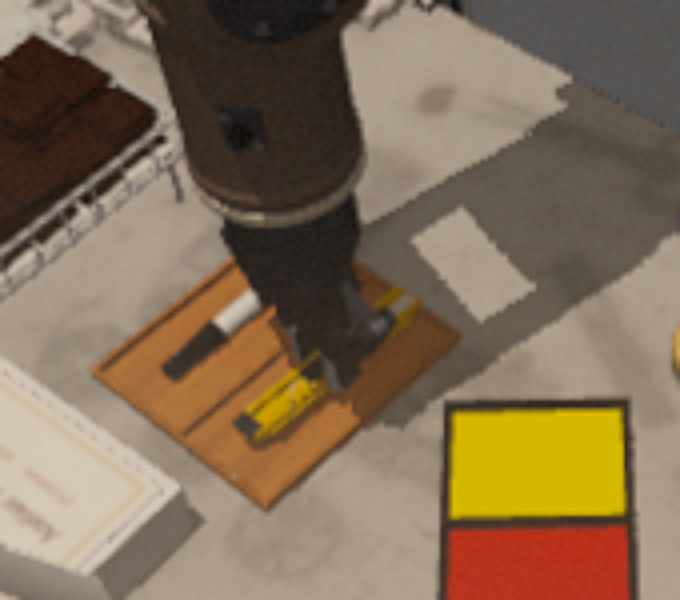

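```bash
python3 - <<'E'
from h import *
c=imaging.get_calibration("side")
a=onp(c,(130+245/4,90+427/4),.024);b=onp(c,(130+414/4,90+301/4),.024);print(a,b,(a+b)/2,np.linalg.norm(a-b))
E
```

```text
[ 0.66916619 -0.15992424  0.024     ] [ 0.52880994 -0.14239662  0.024     ] [ 0.59898807 -0.15116043  0.024     ] 0.141446437819943
```

Black end at crop (245,427) and tail at (414,301) put the cutter's middle within about 5 mm of the bay centre. Lowering and releasing.

```bash
python3 -m crank '[[0,-5,0,5,0,0,-0.03],[0,0,0,4,0,0,0],[0,0,0,2,0,0,0],[0,0,0,0,0,0,0]]';python3 go.py .604 -.157 .0770 177.5
```

```text
t: 23.68
tcp_pos: [0.6044, -0.1558, 0.078]
ee_rot: [179.9, -0.2, 177.2]
ft_force: [0.0, 0.3, 0.1]
gripper_width: 0.261
t 23.68 pos [ 0.6044 -0.1558  0.078 ] rpy [179.91  -0.23 177.23] f [0.  0.3 0.1] w 0.261 q6 -105
now tool axes mm [ 0.4 -1.2  1. ] | dist 1.6 | az -0.005 (deg yaw 0.3 ) q6 after -102 | after turn axes [ 0.4 -1.2  1. ]
```

```bash
python3 -m crank '[[0,0,0,1,0,0,0],[0.5,0,0,0,0,0,0],[0.5,0,0,0,0,0,0],[0.5,0,0,0,0,0,0],[0.5,0,0,-8,0,0,0],[0.6,0,0,-20,0,0,0],[1,0,0,-25,0,0,0],[1,0,0,-25,0,0,0],[1,0,0,-20,0,0,0],[1,0,0,0,0,0,-0.12],[1,0,0,0,0,0,-0.12],[1,0,0,0,0,0,-0.12],[1,0,0,0,0,0,-0.12],[1,0,0,0,0,0,-0.12],[1,0,0,0,0,0,-0.1],[1,0,0,0,0,0,0]]';python3 go.py .435 .037 .076 218
```

```text
t: 25.02
tcp_pos: [0.605, -0.1563, 0.1899]
ee_rot: [-179.9, 0.1, -141.1]
ft_force: [0.1, 0.5, -0.3]
gripper_width: 0.998
t 25.02 pos [ 0.605  -0.1563  0.1899] rpy [-1.7990e+02  1.1000e-01 -1.4109e+02] f [ 0.1  0.5 -0.3] w 0.998 q6 -146
now tool axes mm [ 10.9 257.2 113.9] | dist 281.5 | az 0.016 (deg yaw -0.9 ) q6 after 237 | after turn axes [ 15.  257.  113.9]
```

```bash
python3 -m crank '[[1,1,12,0,0,0,0],[1,1,26,0,0,0,0],[1,1,26,0,0,0,0],[1,1,26,0,0,0,0],[1,1,26,0,0,0,0],[1,1,26,0,0,0,0],[1,1,26,0,0,0,0],[1,1,26,0,0,0,0],[1,1,26,0,0,0,0],[1,1,20,0,0,0,0],[1,0,10,0,0,0,0],[1,0,0,0,0,0,0],[1,0,0,0,0,0,0]]';python3 go.py .435 .037 .076 218
python3 - <<'E'
from h import *
p,d=imaging.camera("side");cv2.imwrite("pics/side8.png",cv2.resize(p[90:290,130:430],None,fx=2.5,fy=2.5)[:,:,::-1])
E
```

```text
t: 26.1
tcp_pos: [0.4273, 0.0457, 0.1925]
ee_rot: [-179.8, 0.2, -144.1]
ft_force: [-0.7, 0.2, 0.2]
gripper_width: 1.001
t 26.1 pos [0.4273 0.0457 0.1925] rpy [-1.7981e+02  1.6000e-01 -1.4410e+02] f [-0.7  0.2  0.2] w 1.001 q6 -124
now tool axes mm [ -1.1 -11.6 116.5] | dist 117.1 | az -0.037 (deg yaw 2.1 ) q6 after 237 | after turn axes [ -0.7 -11.6 116.5]
```

View pics/side8.png

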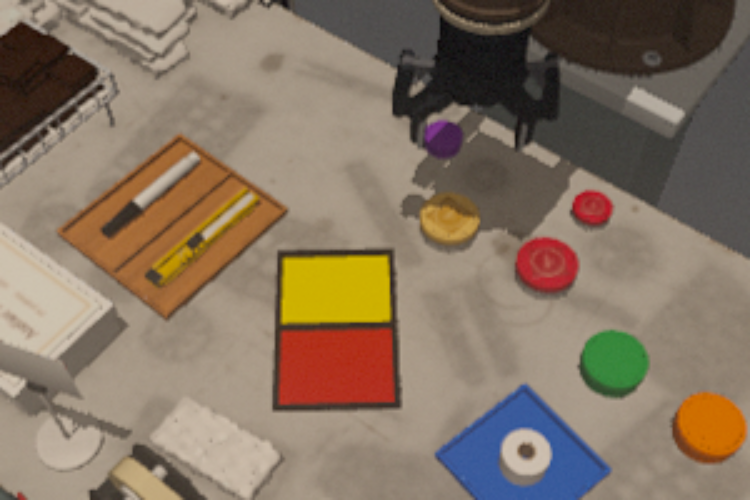

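Cutter and marker lie in separate bays, crop (200,235) and (150,190). Descending on the gold tin at crop (450,218).

```bash
python3 -m crank '[[1,-1,-11,0,0,0,-0.035],[1,0,0,0,0,0,0],[1,0,0,12,0,0,0],[1,0,0,22,0,0,0],[1,0,0,22,0,0,0],[1,0,0,22,0,0,0],[1,0,0,14,0,0,0],[1,0,0,0,0,0,0],[1,0,0,0,0,0,0]]';python3 go.py .435 .037 .076 218
```

```text
t: 26.9
tcp_pos: [0.4399, 0.0333, 0.0985]
ee_rot: [-179.6, 0.5, -143.4]
ft_force: [-0.3, 0.6, -0.4]
gripper_width: 1.003
t 26.9 pos [0.4399 0.0333 0.0985] rpy [-179.57    0.48 -143.42] f [-0.3  0.6 -0.4] w 1.003 q6 -126
now tool axes mm [ 1.8  5.9 22.5] | dist 23.3 | az -0.025 (deg yaw 1.4 ) q6 after 237 | after turn axes [ 1.6  6.  22.5]
```

```bash
python3 -m crank '[[1,2,6,3,-0.007,0.008,-0.02],[1,0,0,10,0,0,0],[1,0,0,8,0,0,0],[1,0,0,2,0,0,0],[1,0,0,0,0,0,0],[0.3,0,0,0,0,0,0],[0,0,0,0,0,0,0],[0,0,0,0,0,0,0],[0,0,0,0,0,0,0],[0,0,0,0,0,0,0],[0,0,0,0,0,0,0]]' 50;python3 go.py .5684 -.0087 .079 218
```

```text
t: 27.82
tcp_pos: [0.4363, 0.037, 0.0772]
ee_rot: [-179.8, 0.2, -142.3]
ft_force: [-0.6, -0.0, -2.1]
gripper_width: 0.693
t 27.82 pos [0.4363 0.037  0.0772] rpy [-179.82    0.22 -142.33] f [-0.6 -0.  -2.1] w 0.693 q6 -127
now tool axes mm [ -76.7 -116.9   -1.8] | dist 139.8 | az -0.006 (deg yaw 0.3 ) q6 after 231 | after turn axes [ -76.  -117.3   -1.8]
```

```bash
python3 -m crank '[[0,0,0,-8,0,0,0],[0,0,0,-18,0,0,0],[0,0,0,-22,0,0,0],[0,-5,-8,-12,0,0,0],[0,-14,-21,0,0,0,0],[0,-14,-21,0,0,0,0],[0,-14,-21,0,0,0,0],[0,-14,-21,0,0,0,0],[0,-10,-16,0,0,0,0],[0,0,0,0,0,0,0],[0,0,0,0,0,0,0]]';python3 go.py .5684 -.0087 .081 218
```

```text
t: 28.73
tcp_pos: [0.5613, -0.007, 0.1469]
ee_rot: [-179.8, 0.2, -142.3]
ft_force: [-0.8, 1.2, -2.1]
gripper_width: 0.693
t 28.73 pos [ 0.5613 -0.007   0.1469] rpy [-179.81    0.18 -142.29] f [-0.8  1.2 -2.1] w 0.693 q6 -131
now tool axes mm [-4.6 -5.7 65.9] | dist 66.3 | az -0.005 (deg yaw 0.3 ) q6 after 231 | after turn axes [-4.6 -5.7 65.9]
```

```bash
python3 -m crank '[[0,-4,-5,0,0,0,0],[0,0,0,0,0,0,0],[0,0,0,12,0,0,0],[0,0,0,18,0,0,0],[0,0,0,14,0,0,0],[0,0,0,6,0,0,0],[0,0,0,0,0,0,0],[0,0,0,0,0,0,0]]';python3 go.py .5684 -.0087 .081 218
python3 - <<'E'
from h import *
p,d=imaging.camera("side");cv2.imwrite("pics/side9.png",cv2.resize(p[90:290,180:420],None,fx=3,fy=3)[:,:,::-1])
E
```

```text
t: 29.4
tcp_pos: [0.5632, -0.007, 0.0936]
ee_rot: [-180.0, 0.0, -142.2]
ft_force: [-0.1, 0.9, -1.5]
gripper_width: 0.693
t 29.4 pos [ 0.5632 -0.007   0.0936] rpy [-1.7997e+02  2.0000e-02 -1.4220e+02] f [-0.1  0.9 -1.5] w 0.693 q6 -132
now tool axes mm [-3.  -4.5 12.6] | dist 13.7 | az -0.004 (deg yaw 0.2 ) q6 after 231 | after turn axes [-3.  -4.5 12.6]
```

View pics/side9.png

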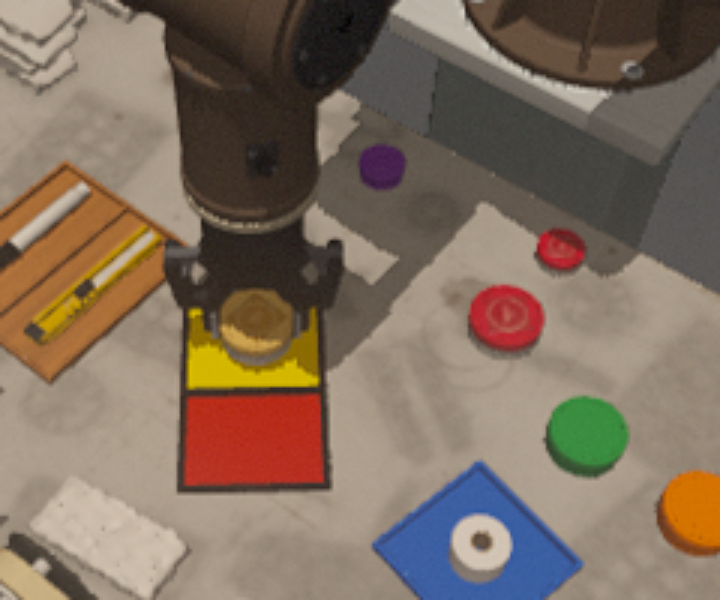

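Gold tin is level over the yellow bay, crop (257,320). Finishing the lowering.

```bash
python3 -m crank '[[0,-3,-4,4,0,0,0],[0,0,0,6,0,0,0],[0,0,0,3,0,0,0],[0,0,0,0,0,0,0],[0,0,0,0,0,0,0]]';python3 go.py .5684 -.0087 .081 218
```

```text
t: 29.87
tcp_pos: [0.5697, -0.0084, 0.0812]
ee_rot: [-179.8, 0.2, -142.2]
ft_force: [0.4, -0.5, -1.9]
gripper_width: 0.692
t 29.87 pos [ 0.5697 -0.0084  0.0812] rpy [-1.7985e+02  1.5000e-01 -1.4219e+02] f [ 0.4 -0.5 -1.9] w 0.692 q6 -132
now tool axes mm [1.2 0.6 0.2] | dist 1.4 | az -0.003 (deg yaw 0.2 ) q6 after 231 | after turn axes [1.2 0.6 0.2]
```

```bash
python3 -m crank '[[0,0,0,0.5,0,0,0],[0.8,0,0,0,0,0,0],[0.8,0,0,0,0,0,0],[0.85,0,0,0,0,0,0],[0.85,0,0,-8,0,0,0],[0.85,0,0,-20,0,0,0],[1,0,0,-25,0,0,0],[1,0,0,-25,0,0,0],[1,0,0,-25,0,0,0],[1,0,0,0,0,0,0]]';python3 go.py .424 .1476 .077 218
```

```text
t: 30.7
tcp_pos: [0.5684, -0.0083, 0.19]
ee_rot: [-179.9, 0.1, -142.2]
ft_force: [2.0, -0.1, 0.5]
gripper_width: 0.999
t 30.7 pos [ 0.5684 -0.0083  0.19  ] rpy [-1.7993e+02  6.0000e-02 -1.4220e+02] f [ 2.  -0.1  0.5] w 0.999 q6 -132
now tool axes mm [ 18.6 211.7 113. ] | dist 240.7 | az -0.003 (deg yaw 0.2 ) q6 after 251 | after turn axes [ 17.8 211.8 113. ]
```

```bash
python3 -m crank '[[1,1,12,0,0,0,0],[1,2,26,0,0,0,0],[1,2,26,0,0,0,0],[1,2,26,0,0,0,0],[1,2,26,0,0,0,0],[1,2,26,0,0,0,0],[1,2,26,0,0,0,0],[1,2,20,0,0,0,0],[1,1,10,0,0,0,0],[1,0,0,0,0,0,0],[1,0,0,0,0,0,0]]';python3 go.py .424 .1476 .077 218
```

```text
t: 31.62
tcp_pos: [0.4234, 0.1452, 0.1911]
ee_rot: [-179.8, 0.2, -142.3]
ft_force: [-0.4, -0.7, -0.0]
gripper_width: 1.0
t 31.62 pos [0.4234 0.1452 0.1911] rpy [-1.7978e+02  1.5000e-01 -1.4228e+02] f [-0.4 -0.7 -0. ] w 1.0 q6 -112
now tool axes mm [ -2.    1.5 114.1] | dist 114.2 | az -0.005 (deg yaw 0.3 ) q6 after 251 | after turn axes [ -2.    1.5 114.1]
```

```bash
python3 -m crank '[[1,-2,1.5,12,0,0,0],[1,0,0,22,0,0,0],[1,0,0,22,0,0,0],[1,0,0,22,0,0,0],[1,0,0,14,0,0,0],[1,0,0,0,0,0,0],[1,0,0,0,0,0,0]]';python3 go.py .424 .1476 .077 218
python3 - <<'E'
from h import *
p,d=imaging.camera("side");cv2.imwrite("pics/side10.png",cv2.resize(p[90:290,180:420],None,fx=3,fy=3)[:,:,::-1])
E
```

```text
t: 32.2
tcp_pos: [0.4312, 0.1446, 0.0964]
ee_rot: [-179.6, 0.5, -142.5]
ft_force: [-0.5, -0.0, 0.1]
gripper_width: 1.001
t 32.2 pos [0.4312 0.1446 0.0964] rpy [-179.6     0.52 -142.47] f [-0.5 -0.   0.1] w 1.001 q6 -112
now tool axes mm [ 3.9  6.8 19.4] | dist 20.9 | az -0.008 (deg yaw 0.5 ) q6 after 251 | after turn axes [ 3.8  6.8 19.4]
```

View pics/side10.png

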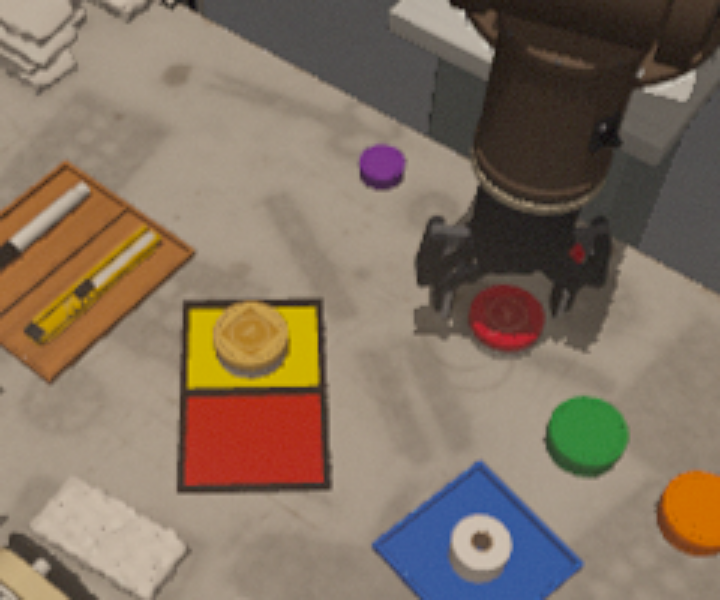

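Gold tin stands flat in the yellow bay, crop (250,338). The larger red tin at (507,318) is between the jaws.

```bash
python3 -m crank '[[1,4,7,3,-0.007,0.008,0],[1,0,0,8,0,0,0],[1,0,0,7,0,0,0],[1,0,0,0,0,0,0],[1,0,0,0,0,0,0],[0.3,0,0,0,0,0,0],[0,0,0,0,0,0,0],[0,0,0,0,0,0,0],[0,0,0,0,0,0,0],[0,0,0,0,0,0,0],[0,0,0,0,0,0,0]]' 50;python3 go.py .6371 .0463 .081 218
```

```text
t: 33.17
tcp_pos: [0.4256, 0.1482, 0.081]
ee_rot: [-179.9, 0.4, -142.5]
ft_force: [0.2, -0.2, -1.0]
gripper_width: 0.698
t 33.17 pos [0.4256 0.1482 0.081 ] rpy [-179.89    0.38 -142.49] f [ 0.2 -0.2 -1. ] w 0.698 q6 -112
now tool axes mm [-105.7 -209.6    0. ] | dist 234.8 | az -0.009 (deg yaw 0.5 ) q6 after 236 | after turn axes [-103.9 -210.5    0. ]
```

```bash
python3 -m crank '[[0,0,0,-8,0,0,0],[0,0,0,-20,0,0.005,0],[0,0,0,-25,0,0,0],[0,0,0,-25,0,0,0],[0,-6,-12,-10,0,0,0],[0,-12,-24,0,0,0,0],[0,-12,-24,0,0,0,0],[0,-12,-24,0,0,0,0],[0,-12,-24,0,0,0,0],[0,-12,-24,0,0,0,0],[0,-12,-24,0,0,0,0],[0,-12,-24,0,0,0,0],[0,-9,-18,0,0,0,0],[0,-4,-8,0,0,0,0],[0,0,0,0,0,0,0],[0,0,0,0,0,0,0]]';python3 go.py .6371 .0463 .085 218
```

```text
t: 34.5
tcp_pos: [0.6377, 0.0419, 0.1821]
ee_rot: [-179.9, -0.0, -142.4]
ft_force: [-0.4, 0.5, -1.2]
gripper_width: 0.694
t 34.5 pos [0.6377 0.0419 0.1821] rpy [-1.7987e+02 -3.0000e-02 -1.4238e+02] f [-0.4  0.5 -1.2] w 0.694 q6 -126
now tool axes mm [-2.2  3.9 97.1] | dist 97.2 | az -0.007 (deg yaw 0.4 ) q6 after 236 | after turn axes [-2.3  3.8 97.1]
```

```bash
python3 -m crank '[[0,-2,4,10,0,0,0],[0,0,0,20,0,0,0],[0,0,0,20,0,0,0],[0,0,0,18,0,0,0],[0,0,0,10,0,0,0],[0,0,0,0,0,0,0],[0,0,0,0,0,0,0]]';python3 go.py .6371 .0463 .085 218
```

```text
t: 35.08
tcp_pos: [0.6287, 0.052, 0.1001]
ee_rot: [179.9, -0.2, -142.2]
ft_force: [-0.1, 0.4, -1.2]
gripper_width: 0.692
t 35.08 pos [0.6287 0.052  0.1001] rpy [ 179.94   -0.23 -142.17] f [-0.1  0.4 -1.2] w 0.692 q6 -126
now tool axes mm [-3.2 -9.7 15.1] | dist 18.2 | az -0.003 (deg yaw 0.2 ) q6 after 236 | after turn axes [-3.1 -9.7 15.1]
```

```bash
python3 -m crank '[[0,-3,-9,0,0,0,0],[0,0,0,5,0,0,0],[0,0,0,5,0,0,0],[0,0,0,3,0,0,0],[0,0,0,0,0,0,0]]';python3 go.py .6371 .0463 .085 218
```

```text
t: 35.5
tcp_pos: [0.6384, 0.0468, 0.089]
ee_rot: [-179.9, -0.0, -142.1]
ft_force: [0.6, -0.5, -2.1]
gripper_width: 0.701
t 35.5 pos [0.6384 0.0468 0.089 ] rpy [-1.7993e+02 -5.0000e-02 -1.4215e+02] f [ 0.6 -0.5 -2.1] w 0.701 q6 -126
now tool axes mm [1.3 0.4 4. ] | dist 4.2 | az -0.003 (deg yaw 0.1 ) q6 after 236 | after turn axes [1.3 0.4 4. ]
```

```bash
python3 -m crank '[[0,0,0,3,0,0,0],[0,0,0,1,0,0,0],[0,0,0,0,0,0,0],[0.8,0,0,0,0,0,0],[0.85,0,0,0,0,0,0],[0.85,0,0,0,0,0,0],[0.85,0,0,-8,0,0,0],[0.85,0,0,-20,0,0,0],[1,0,0,-25,0,0,0],[1,0,0,-30,0,0,0],[1,0,0,-30,0,0,0],[1,0,0,-20,0,0,0],[1,0,0,0,0,0,0]]';python3 go.py .3 -.5 .25 218
```

```text
t: 36.58
tcp_pos: [0.6376, 0.0469, 0.2261]
ee_rot: [-180.0, -0.1, -142.2]
ft_force: [1.0, 0.7, 0.0]
gripper_width: 0.999
t 36.58 pos [0.6376 0.0469 0.2261] rpy [-1.7999e+02 -1.3000e-01 -1.4216e+02] f [1.  0.7 0. ] w 0.999 q6 -126
now tool axes mm [ 602.1 -224.8  -23.9] | dist 643.2 | az -0.003 (deg yaw 0.2 ) q6 after 173 | after turn axes [ 602.7 -223.2  -23.9]
```

```bash
python3 -m crank '[[1,0,0,0,0,0,0.12],[1,0,0,0,0,0,0.12],[1,0,0,0,0,0,0.12],[1,0,0,0,0,0,0.12],[1,0,0,0,0,0,0.12],[1,0,0,0,0,0,0.12],[1,0,0,0,0,0,0.12],[1,0,0,0,0,0,0.12],[1,0,0,0,0,0,0]]';python3 go.py .3 -.5 .25 163
```

```text
t: 37.33
tcp_pos: [0.6376, 0.0471, 0.2324]
ee_rot: [180.0, 0.3, 160.6]
ft_force: [0.5, -0.4, -0.1]
gripper_width: 0.999
t 37.33 pos [0.6376 0.0471 0.2324] rpy [179.97   0.31 160.55] f [ 0.5 -0.4 -0.1] w 0.999 q6 -69
now tool axes mm [ 136.2 -628.3  -17.6] | dist 643.1 | az -0.043 (deg yaw 2.4 ) q6 after -132 | after turn axes [ 162.9 -621.9  -17.6]
```

```bash
python3 -m crank '[[1,4,-15,-2,0,0,0],[1,6,-30,-2,0,0,0],[1,6,-30,-2,0,0,0],[1,6,-30,-2,0,0,0],[1,6,-30,-2,0,0,0],[1,6,-30,-2,0,0,0],[1,6,-30,-2,0,0,0],[1,6,-30,-2,0,0,0],[1,6,-30,-2,0,0,0],[1,6,-30,-2,0,0,0],[1,6,-30,-2,0,0,0],[1,6,-30,-2,0,0,0],[1,6,-30,-2,0,0,0],[1,6,-30,-2,0,0,0],[1,6,-30,-2,0,0,0],[1,6,-30,-2,0,0,0],[1,6,-30,-2,0,0,0],[1,4,-15,0,0,0,0],[1,0,0,0,0,0,0],[1,0,0,0,0,0,0]]'
python3 - <<'E'
from h import *
for n in("top","side"):
    p,d=imaging.camera(n);cv2.imwrite(f"pics/{n}_end.png",p[:,:,::-1]);np.save(f"pics/{n}_end.npy",d)
E
```

```text
t: 39.0
tcp_pos: [0.3642, -0.4324, 0.2708]
ee_rot: [-179.8, 0.5, 166.1]
ft_force: [-0.4, 0.2, -0.6]
gripper_width: 1.001
```

View pics/top_end.png

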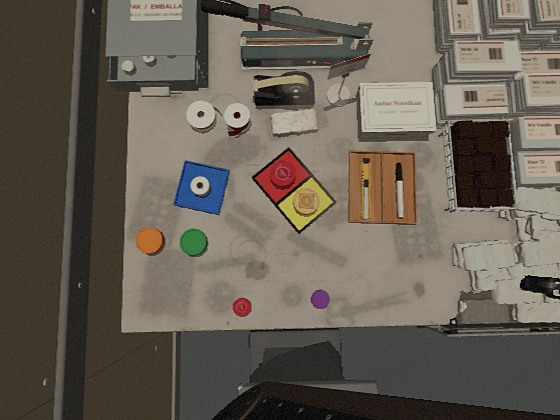

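View pics/side_end.png

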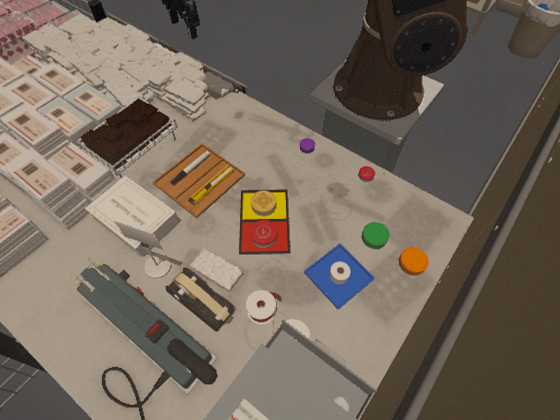

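```bash
python3 - <<'E'
from h import *
p=cv2.imread("pics/top_end.png");cv2.imwrite("pics/endcrop.png",cv2.resize(p[140:240,165:425],None,fx=3,fy=3,interpolation=2))
c=imaging.get_calibration("top");D=np.load("pics/top_end.npy")
for k,uv in dict(red=(283,174),gold=(307,201),roll=(200,181)).items(): print(k,dep(c,uv,D[uv[1],uv[0]]).round(4))
s=cv2.absdiff(cv2.imread("pics/top0.png"),p).max(2)[85:140,185:320];print('changed px by parcel/ribbon',(s>60).sum())
E
```

```text
red [0.6344 0.044  0.0323]
gold [ 0.5686 -0.0113  0.0296]
roll [0.6218 0.241  0.0309]
changed px by parcel/ribbon 0
```

View pics/endcrop.png

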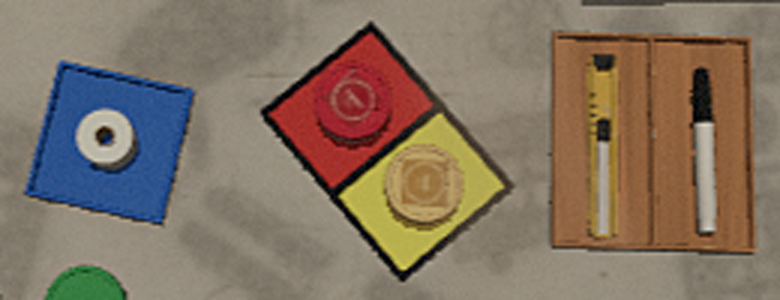

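All five sit as required, and the parcel and ribbon show no pixel change. Handing in.

```bash
python3 - <<'E'
from station import ctrl
print(ctrl.read_state()['gripper_width'],ctrl.sign_off())
E
```

```text
the job is handed in; nothing more can be done
0.9974361833507485 None
```

I sorted all five things into their trays and handed the job in at about 39 s, with the gripper open and clear of everything. `sign_off` reports no verdict, so what follows is my own last check.

- **Tins:** the red tin is within about 4 mm of the middle of the red bay, and the gold tin within about 3 mm of the middle of the yellow bay. I took the larger of the two red-lidded tins. Their lid tops read 32 mm and 30 mm, where 30 mm is expected for a tin flat on the tray floor.
- **Label roll:** it looks flat near the middle of the blue tray. One sampled depth point put it about 9 mm off, but I had picked that point a few pixels off the roll's centre. By the enlarged picture it is much closer, and either is within the 34 mm limit.
- **Cutter and marker:** they lie lengthwise in separate bays of the wooden tray. By the picture their middles are about 4 mm (cutter) and 5 mm (marker) off along the tray, against limits of 18 and 24 mm.
- **Left alone:** the parcel and ribbon show no change between the first and last top pictures. I did not touch the look-alike tins.

One measurement disagreed: the cutter's starting position differed by about 7 mm between the two cameras. I used a value close to the top camera's, and it gripped well. I gripped the marker and the cutter a second time, a few millimetres lower, before lifting them.

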